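# Take the combination lock off the reagent strongbox

## Task

The first numbers of the combination are already dialled in: turn the lock's dial on through its clicks to the last number, where the dial's long line points at the mark on the shackle side of the lock body, then pull the lock so that its shackle slides fully open. Free the open lock from the staple of the strongbox and finish while still holding it in the gripper, level with its dial upward, at least 10 cm above where it lay and touching nothing else, ready to be handed over. Leave the things lying about where they are.

Things in the scene. Friction and masses are not known exactly. Their poses are not given: they have to be found in the camera images.
- strongbox: grey steel strongbox, fixed, 270 (x) x 230 (y) x 70 mm high; origin under its centre on the bench, x away from the robot. The front part of its flat top is a fixed deck, the rear part the lid; a steel hasp, flush with the top, holds the lid to the deck
- staple (a point): middle of the eye of the staple, an upright loop of 5 mm steel rod on the deck that stands across the box's x axis; the point is 15 mm above the deck (85 above the bench). Feet 11.5 mm to either side along the box's y (centre lines), inside 18 mm wide, top of the loop 29.5 mm above the deck. The lock's short shackle leg passes through it
- lock_center (a point): loose combination padlock, about 0.4 kg, on its back on the deck, shut round the staple: centre of its steel body, 60 (x) x 52 (y) x 30 mm thick, half-way up (15 mm above the deck). x points to the shackle, z up out of the dial. Grip the body by its two sides, 52 mm apart in y. The staple starts about 51 mm ahead of this point in x, 16 mm aside at y = -16
- dial_center (a point): black knurled round dial on the lock: centre of its grip, 38 mm across, 13 mm high; 10 mm above the body's upper face (grip's top 17, below it a 48 mm flange 4 mm high). A long white line runs from the middle to the edge along this point's x; short ones mark the other clicks. The mark: a short dark line on the body at the flange, midway on the shackle side
- dial (a joint): dial angle on the lock, rad: 0 = long line at the mark (last number), positive = counter-clockwise from above. Starts +2 to +4 clicks, to be turned clockwise to 0. A sprung ball clicks every 0.524 rad, once at 0, and draws the dial into the nearest click when let go (0.15 N m to pass one). Stops at -0.6, +2.9. The lock shifts a few mm until the staple holds it
- shackle (a joint): how far the shackle is out of the body, m: 0 shut, 0.022 fully open (stop). Stiff (4 N), stays as left unless pushed, moves only with the dial within 0.1 rad of 0. To open, grip the body and pull along the lock's -x: after a few mm the bow catches the staple. Open, a 16 mm gap (30 to 46 mm ahead of the body's centre) parts body and tip: with the staple in it the lock lifts straight off
- tape_roll: bystander: roll of tape, 68 x 19 mm, flat on the lid
- vial_0: bystander: small screw vial, 23 x 48 mm, to the right of the box
- vial_1: bystander: small screw vial, 23 x 48 mm, to the right of the box
- steel_dish: bystander: round steel dish, 99 x 29 mm, to the right of the box
- notebook: bystander: notebook, 106 x 148 x 13 mm, to the left of the box
- marker_black: bystander: marker pen, 117 mm long, lying on the notebook
- stopper: bystander: rubber stopper, 26 x 26 mm, to the left of the box
- bow (a point): middle of the bow of the lock's U-shaped shackle, on its centre line; 8 mm steel rod, legs along the lock's x at y = +16 (long leg, stays in the body) and y = -16 mm (short leg), 15 mm above the body's underside. Shut, the bow is 62 mm from the body's centre (inside edge 58), open 84 (80). The short leg's tip is 38 mm behind the bow: shut, 6 mm inside the body
- bottle_cap: bystander: ribbed white bottle cap, 30 x 13 mm, on the deck near the box's front left corner
Not all that is in view belongs to the job. Leave any yellow look-alike of the part that bears lock_center alone.

How it is judged:
On the way, in this order (a step that is already met when the one before it is completed fails the run):
1. the dial is turned to the last number (value of joint dial between -0.12 and 0.12 rad), for 0.05 s.
2. the shackle is pulled open while the lock still hangs in the staple (value of joint shackle above 0.018 m and height (world z) of lock_center below 0.12 m), for 0.1 s.
At the end, for the whole second after the job is handed in: The lock is held still in the fingers, its centre higher than 0.18 m (at least 95 mm above where it lay), level within 0.35 rad with the dial up, its shackle drawn out more than 18 mm of 22, and it does not touch the strongbox (value of joint shackle above 0.018 m and height (world z) of lock_center above 0.18 m and angle between lock_center's own z axis and vertical below 0.35 rad and contact force between the fingers and lock above 1 N and contact force between lock and strongbox below 0.1 N and linear speed of lock below 0.03 m/s); the arm keeps its last pose, push and grip.
It fails at once if a bystander is moved by more than 3 cm (distance of any of tape_roll, vial_0, vial_1, steel_dish, notebook, marker_black, stopper, bottle_cap from where it was at the start of the episode above 0.03 m).
It fails at once if the lock is dropped off the strongbox (height (world z) of lock_center below 0.06 m).
It also fails if it takes over 58 s, if anything falls off the work surface, if the arm or the gripper's body presses on something with over 40 N, if the wrist force passes 120 N, or if a joint passes its speed limit or range.

## Robot

A 6-joint arm with a two-finger parallel gripper is mounted at the origin on a cart in front of the work surface, level with it; the furniture and walls round the work are solid. World frame = base frame: x ahead of the robot, y to its left, z up, the work surface at z = 0. Lengths are in m, angles in rad, forces in N, time in s.
With the tool pointing down it reaches from about 0.35 to 0.775 m from the base axis. Payload 5.5 kg.
Tool frame: the origin (TCP) lies at the very end of the fingers, on their centre line; the grasp point (between the pads) lies 19 mm behind it; x points along the fingers, y is the direction in which the jaws open and shut, and the axes are right-handed (so a half turn about x gives the same grasp; the last joint's range is limited). The gripper opens to 85 mm and grips with 20 to 120 N. Pads are 22 mm wide; open, the fingers measure 114 mm over their backs; the gripper's body (76 mm by 85 mm) begins 54 mm behind the grasp point. The pads swing forward as they close: fully open they stand 13 mm farther back than shut.
Start: joints at [0.984, 0.313, 0.046, 1.304, 0, 1.431], TCP at [0.248, 0.519, 0.231] pointing down, gripper open.
Joint ranges: [-2.76, 2.76], [-0.86, 1.69], [-1.03, 1.26], [-2.2, 2.34], [-1.47, 1.5], [-3.14, 3.14]. Speed limits (rad/s): [2.57, 2.57, 3.14, 3.14, 3.14, 3.14].

## Interface

Orientations are given as [roll, pitch, yaw] about the fixed x, y, z axes, in that order (R = Rz(yaw) Ry(pitch) Rx(roll)).
In Python, from plant import bot gives the robot as it stands.
- The arm moves only by the tool step_arm, never from a script. Its argument "rows" is one flat list of numbers, 7 for each row, row after row: the shift along the tool's x, y, z in m, then the turn, a rotation vector about the tool's x, y, z in degrees, then the gripper's target within -1 to 1 (shut at 1, half-way at 0, fully open at -1). A call has exactly 10 rows; each row shifts and turns the commanded pose from where the row before left it, along the tool's axes as they then stand; what a row does not reach is not made up. A row lasts 1/8 s, in which the tool goes at most 62.5 mm and 10.7 degrees, less where a joint would pass 70% of its speed; a pose out of reach is approached as far as the arm can. A call is refused whole if a number of a shift passes 0.0625 or a number of a turn 10.7, either way. A call with a gripper value outside its range is refused whole. The fingers move at their own pace and stop on an object; "grip_force" is the grip in N (left out, the last holds). Time passes only in rows, so rows that do not move let the fingers close, or fill a call up. It gives the time, the measured TCP pose, the force and the opening at its end, in the units of the state.
- bot.get_obs(): the state, without advancing time (a new reading comes with each control period).
- bot.camera(name): name is "scene" or "side" or "wrist"; returns the picture (400x640x3 uint8, red, green, blue); there is no depth.
- bot.calibration(name): a dict with "fovy" (degrees; the focal length in pixels is half the picture's height over the tangent of half this angle, whatever the lens; pixels are square), "cx", "cy" (the principal point, pixels), "view" (4x4, takes a point from world to camera coordinates); the wrist camera has in their place "hand_eye" (4x4, takes a point from camera to tool coordinates, whose origin is the TCP and whose axes are the tool frame's). Camera axes: x right, y up, looking along -z (the intrinsics and any distortion apply to the point x, -y, -z); pixel columns grow to the right and rows downward; lengths in m; the calibration is good to about 2 mm. A picture is of the moment at which its call begins: read the wrist's pose just before it. calibration takes no time and is no camera call.
- bot.close_job(): hands the job in, once; it reports no verdict.
The state is a dict: "t": time; "q": joint angles; "dq": joint speeds; "effort": joint torques, N m; "eef_pos": TCP position; "tcp_rot": TCP orientation; "wrist_force": force on the tool from outside, world axes, zero at the start; "torque": the same for the moment, N m; "finger_gap": opening from 0.0 (shut) to 1.0 (fully open).
Only numpy, scipy, OpenCV 4.12 (cv2) and the standard library are available. Lean on these libraries where they do the work, as an engineer would, in place of code of your own. Each camera call takes 0.05 s, during which the arm holds its last target. There are 200 camera calls.

## Working session

There is one attempt and no reset: what is moved stays moved. The work goes in short steps, Python scripts to look and compute and a tool call to move; the robot and the scene stay as the last step left them, time stands still between calls to the robot, and variables do not carry over. Pictures are saved under pics/ and viewed, about 8 in all and at most 12, crops included, and the job is handed in when it is done.

Besides the shell and the picture viewer there is one more tool, called after ">>>" by a JSON object that holds its "name" and its "arguments", one argument or row to a line. step_arm: Moves the arm, as the interface text tells. Its arguments: {"type":"object","properties":{"rows":{"type":"array"},"grip_force":{"type":"number"}},"required":["rows"]}

```bash
mkdir -p pics; ls
cat > h.py <<'E'
import numpy as np, cv2
from plant import bot
from scipy.spatial.transform import Rotation as R
def T():
    o=bot.get_obs(); M=np.eye(4); M[:3,:3]=R.from_euler('xyz',o['tcp_rot']).as_matrix(); M[:3,3]=o['eef_pos']; return M,o
def save(im,n): cv2.imwrite('pics/'+n,im[:,:,::-1])
def cam(name,M=None):
    c=bot.calibration(name)
    c2w=np.linalg.inv(np.array(c['view'])) if 'view' in c else M@np.array(c['hand_eye'])
    return 200/np.tan(np.radians(c['fovy'])/2),c['cx'],c['cy'],c2w
def hit(C,u,v,z):
    f,cx,cy,c2w=C; d=c2w[:3,:3]@np.array([(u-cx)/f,-(v-cy)/f,-1]); p=c2w[:3,3]; return p+d*(z-p[2])/d[2]
def proj(C,P):
    f,cx,cy,c2w=C; q=np.linalg.inv(c2w)@np.append(P,1); return cx+f*q[0]/-q[2],cy-f*q[1]/-q[2]
E
python3 - <<'E'
from h import *
M,o=T(); print(o)
for n in ['scene','side','wrist']: print(bot.calibration(n))
save(bot.camera('scene'),'s1.png')
save(bot.camera('side'),'s2.png')
E
```

```text
pics
{'t': 0.0, 'q': array([9.84385671e-01, 3.14019656e-01, 4.49554245e-02, 1.30359067e+00,
       1.12073486e-05, 1.43119546e+00]), 'dq': array([-1.29269079e-04,  7.16511514e-04, -7.65270853e-04,  1.07634654e-04,
       -3.31901651e-05,  7.28446843e-04]), 'effort': array([ 5.50561654e-04, -4.80628288e+01,  2.98531920e+01,  1.92717748e-02,
       -2.47451653e-04,  9.81471885e-06]), 'eef_pos': array([0.2481687 , 0.51811364, 0.23038828]), 'tcp_rot': array([-1.71642718,  1.56893771, -2.16323698]), 'wrist_force': array([-0.23468951,  0.11846036,  0.72475605]), 'torque': array([-0.03987141,  0.02400771, -0.020819  ]), 'finger_gap': 1.0016347114589323}
{'fovy': 56.47930189123649, 'cx': 328.38436221900616, 'cy': 193.41897673972198, 'view': array([[ 0.7358786 , -0.67700251,  0.01225911, -0.38209098],
       [ 0.50117743,  0.55675835,  0.662451  , -0.29885068],
       [-0.45530635, -0.48133952,  0.74900493, -1.26460651],
       [ 0.        ,  0.        ,  0.        ,  1.        ]])}
{'fovy': 54.22528246939904, 'cx': 323.7167990454758, 'cy': 199.46348236118524, 'view': array([[ 0.99478255, -0.1010734 ,  0.01385076, -0.48297695],
       [ 0.04056937,  0.51650181,  0.8553245 , -0.0996953 ],
       [-0.0936045 , -0.85029997,  0.51790748, -1.18262421],
       [ 0.        ,  0.        ,  0.        ,  1.        ]])}
{'fovy': 66.25508223619315, 'cx': 315.8853185923123, 'cy': 202.74612276285788, 'hand_eye': array([[ 6.88869038e-04,  3.30177748e-01, -9.43918524e-01,
        -1.42437184e-01],
       [ 9.99999564e-01,  3.67341625e-04,  8.58290994e-04,
        -4.37264069e-04],
       [ 6.30129152e-04, -9.43918704e-01, -3.30177351e-01,
        -8.54314016e-02],
       [ 0.00000000e+00,  0.00000000e+00,  0.00000000e+00,
         1.00000000e+00]])}
```

View pics/s1.png

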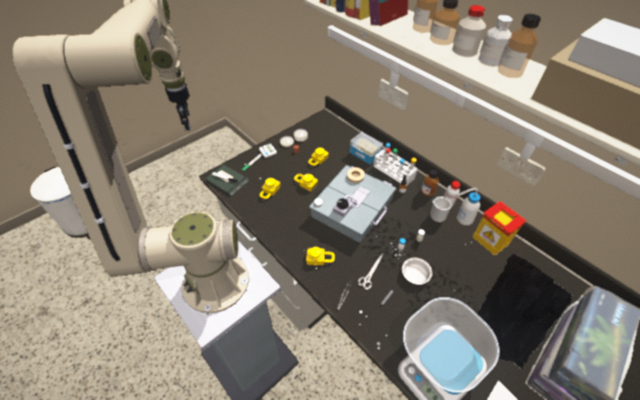

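View pics/s2.png

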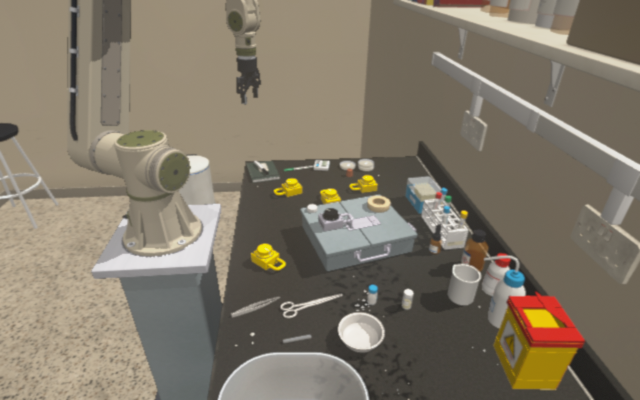

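The lock with its black dial is on the box, at about scene (343,203) and side (331,215). The bottle cap is at scene (318,202) and the tape at (355,174). The yellow locks are decoys.

Run:
```python
from h import *
a,b=cam('scene'),cam('side')
print('dial',hit(a,343,202,.117),hit(b,331,213,.117))
print('cap',hit(a,318,202,.083),hit(b,312,209,.083))
print('tape',hit(a,355,173,.085),hit(b,378,203,.085))
# side-view box top corners
for u,v in [(302,213),(325,253),(413,236),(375,197)]: print(hit(b,u,v,.07).round(3))
M,o=T(); print(M.round(3))
print(bot.get_obs()['t'])
```

```text
dial [ 0.49430675 -0.10337164  0.117     ] [ 0.4926761  -0.11144589  0.117     ]
cap [ 0.44570309 -0.02094584  0.083     ] [ 0.4461533  -0.03394835  0.083     ]
tape [ 0.65609824 -0.00763033  0.085     ] [ 0.6475898  -0.01933765  0.085     ]
[ 0.416 -0.033  0.07 ]
[ 0.465 -0.225  0.07 ]
[ 0.712 -0.172  0.07 ]
[0.653 0.041 0.07 ]
[[-0.001  0.432  0.902  0.248]
 [-0.001  0.902 -0.432  0.518]
 [-1.    -0.002 -0.     0.231]
 [ 0.     0.     0.     1.   ]]
0.1
```

>>> {"name": "step_arm", "arguments": {
  "rows": [-0.003, -0.0415, 0.0445, 0, 0, 0, -1, -0.003, -0.0415, 0.0445, 0, 0, 0, -1, -0.003, -0.0415, 0.0445, 0, 0, 0, -1, -0.003, -0.0415, 0.0445, 0, 0, 0, -1, -0.003, -0.0415, 0.0445, 0, 0, 0, -1, -0.003, -0.0415, 0.0445, 0, 0, 0, -1, -0.003, -0.0415, 0.0445, 0, 0, 0, -1, -0.003, -0.0415, 0.0445, 0, 0, 0, -1, -0.003, -0.0415, 0.0445, 0, 0, 0, -1, -0.003, -0.0415, 0.0445, 0, 0, 0, -1]
}}

```text
t: 1.35
eef_pos: [0.4707, -0.0499, 0.2612]
tcp_rot: [1.873, 1.57, 1.426]
wrist_force: [1.0, 0.1, -0.1]
finger_gap: 0.993
```

>>> {"name": "step_arm", "arguments": {
  "rows": [0, -0.022, 0.023, 0, 0, 0, -1, 0, -0.022, 0.023, 0, 0, 0, -1, 0, 0, 0, -10, 0, 0, -1, 0, 0, 0, -10, 0, 0, -1, 0, 0, 0, -10, 0, 0, -1, 0, 0, 0, -10, 0, 0, -1, 0, 0, 0, 0, 0, 0, -1, 0, 0, 0, 0, 0, 0, -1, 0, 0, 0, 0, 0, 0, -1, 0, 0, 0, 0, 0, 0, -1]
}}

```text
t: 2.6
eef_pos: [0.493, -0.1075, 0.2613]
tcp_rot: [0.843, 1.571, 1.094]
wrist_force: [-0.1, -0.4, 0.4]
finger_gap: 0.998
```

Run:
```python
from h import *
M,o=T(); save(bot.camera('wrist'),'w1.png'); np.save('w1.npy',M); print(M.round(3),o['t'],o['q'])
```

```text
[[ 0.    -0.248  0.969  0.493]
 [ 0.     0.969  0.248 -0.107]
 [-1.     0.     0.     0.261]
 [ 0.     0.     0.     1.   ]] 2.6 [-3.73969902e-01  1.68700039e-01 -6.89169778e-02  1.33316594e+00
  1.29120374e-04 -6.24528000e-01]
```

View pics/w1.png

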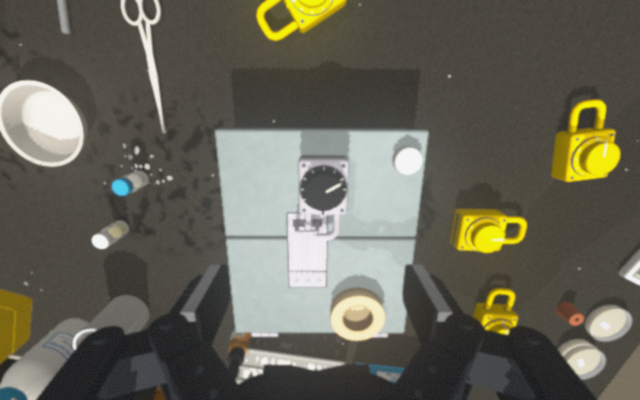

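The wrist view shows the box nearly aligned with the tool. The lock body is at about (325,185), the shackle points down the image (+x) and the dial's line points to the right. I'll enlarge it.

Run:
```python
from h import *
im=cv2.imread('pics/w1.png')[120:260,245:405]
cv2.imwrite('pics/w1c.png',cv2.resize(im,None,fx=4,fy=4,interpolation=cv2.INTER_CUBIC))
```

```text
(no output)
```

View pics/w1c.png

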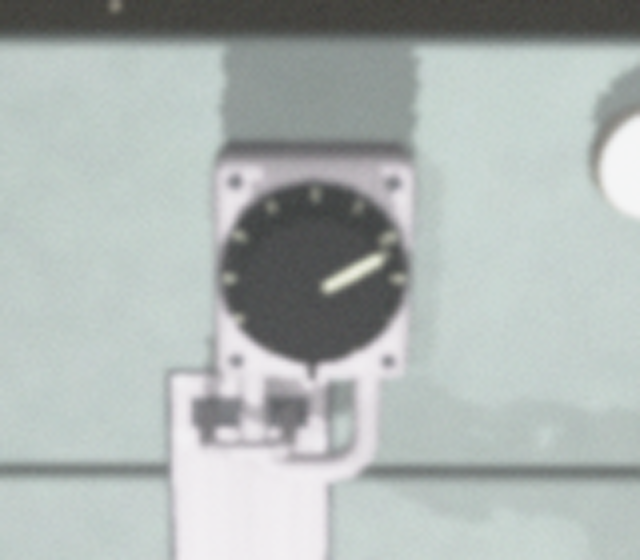

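The long line points about 118° counter-clockwise from the mark, which is at crop (313,370). That matches +4 clicks. The flange disc centre is at crop (315,272).

Run:
```python
from h import *
M=np.load('w1.npy'); C=cam('wrist',M)
p=lambda n,u,v,z:print(n,hit(C,245+u/4,120+v/4,z).round(4),(M[:3,:3].T@(hit(C,245+u/4,120+v/4,z)-M[:3,3])).round(4))
p('flange',315,272,.103);p('linestart',325,288,.117);p('lineend',385,257,.117);p('mark',313,370,.1)
for c in [(218,157),(412,157),(403,374),(218,371)]: p('corner',*c,.1)
p('stapleL',205,400,.095);p('stapleR',290,400,.095);p('bow',340,468,.085)
for u,v in [(217,130),(428,130),(226,237),(415,236)]: print(hit(C,u,v,.07).round(4))
```

```text
flange [ 0.4944 -0.0993  0.103 ] [0.1583 0.0075 0.0034]
linestart [ 0.4938 -0.0973  0.117 ] [0.1443 0.0097 0.0033]
lineend [ 0.4826 -0.0852  0.117 ] [ 0.1443  0.0241 -0.0046]
mark [ 0.5215 -0.0926  0.1   ] [0.1613 0.0073 0.0314]
corner [ 0.4723 -0.1302  0.1   ] [ 0.1613 -0.0169 -0.0257]
corner [ 0.4602 -0.0832  0.1   ] [ 0.1613  0.0316 -0.0257]
corner [ 0.5167 -0.0692  0.1   ] [0.1613 0.0312 0.0325]
corner [ 0.5281 -0.117   0.1   ] [ 0.1613 -0.0179  0.0316]
stapleL [ 0.5391 -0.1183  0.095 ] [ 0.1663 -0.0219  0.042 ]
stapleR [ 0.5334 -0.0958  0.095 ] [0.1663 0.0012 0.042 ]
bow [ 0.5542 -0.0757  0.085 ] [0.1763 0.0156 0.0672]
[ 0.4696 -0.2227  0.07  ]
[ 0.4139 -0.005   0.07  ]
[ 0.5919 -0.1941  0.07  ]
[0.5345 0.0251 0.07  ]
```

>>> {"name": "step_arm", "arguments": {
  "rows": [0, 0.008, 0.0035, 0, 0, 0, -1, 0.05, 0, 0, 0, 0, 0, -1, 0.05, 0, 0, 0, 0, 0, -1, 0.03, 0, 0, 0, 0, 0, -1, 0.02, 0, 0, 0, 0, 0, -0.2, 0.004, 0, 0, 0, 0, 0, 0, 0, 0, 0, 0, 0, 0, 1, 0, 0, 0, 0, 0, 0, 1, 0, 0, 0, 0, 0, 0, 1, 0, 0, 0, 0, 0, 0, 1],
  "grip_force": 40
}}

```text
t: 3.9
eef_pos: [0.4944, -0.0989, 0.1076]
tcp_rot: [-0.595, 1.57, -0.344]
wrist_force: [-1.3, -0.5, -1.7]
finger_gap: 0.42
```

Run:
```python
from h import *
M,o=T(); im=bot.camera('wrist'); save(cv2.resize(im[120:,160:480],None,fx=2,fy=2),'w2.png'); print(o)
```

```text
{'t': 3.9, 'q': array([-3.56861493e-01,  2.51727560e-01, -3.52880506e-01,  9.65865099e-01,
        4.08030782e-06, -6.08119890e-01]), 'dq': array([ 3.19285630e-05, -2.94585414e-04, -2.16724078e-03, -1.79084259e-03,
        2.78019274e-04, -2.49705056e-04]), 'effort': array([ 1.68986488e-01, -4.23901176e+01,  2.78759623e+01, -3.25338766e-01,
        9.51728295e-02,  1.06600728e-03]), 'eef_pos': array([ 0.4943849 , -0.09893813,  0.10762622]), 'tcp_rot': array([-0.59549439,  1.57047314, -0.344236  ]), 'wrist_force': array([-1.33368164, -0.45954695, -1.68421779]), 'torque': array([-0.00471573,  0.16818961, -0.03504997]), 'finger_gap': 0.4195088058689626}
```

View pics/w2.png

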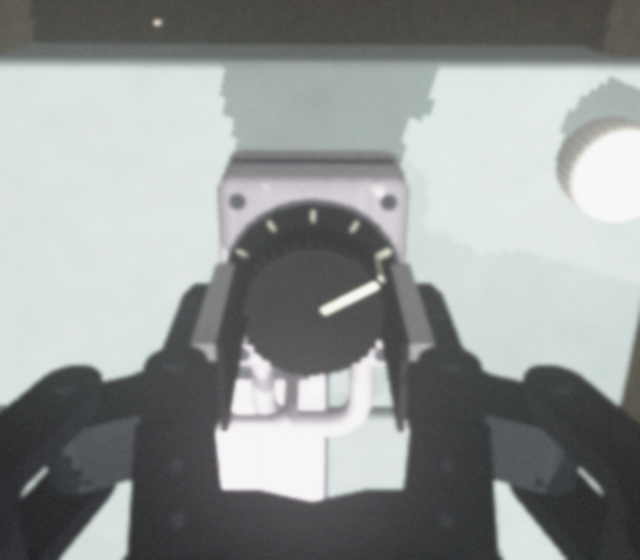

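The fingers hold the dial by its sides, with the line undisturbed. I'll turn it clockwise, which is positive about tool x.

>>> {"name": "step_arm", "arguments": {
  "rows": [0, 0, 0, 8, 0, 0, 1, 0, 0, 0, 10, 0, 0, 1, 0, 0, 0, 10, 0, 0, 1, 0, 0, 0, 10, 0, 0, 1, 0, 0, 0, 10, 0, 0, 1, 0, 0, 0, 10, 0, 0, 1, 0, 0, 0, 10, 0, 0, 1, 0, 0, 0, 10, 0, 0, 1, 0, 0, 0, 10, 0, 0, 1, 0, 0, 0, 10, 0, 0, 1],
  "grip_force": 50
}}

```text
t: 5.2
eef_pos: [0.4951, -0.0988, 0.1077]
tcp_rot: [1.706, 1.569, 0.241]
wrist_force: [1.2, 1.9, -2.1]
finger_gap: 0.417
```

>>> {"name": "step_arm", "arguments": {
  "rows": [0, 0, 0, 10, 0, 0, 1, 0, 0, 0, 10, 0, 0, 1, 0, 0, 0, 6, 0, 0, 1, 0, 0, 0, 0, 0, 0, 1, 0, 0, 0, 0, 0, 0, 1, 0, 0, 0, 0, 0, 0, 1, 0, 0, 0, 0, 0, 0, 1, 0, 0, 0, 0, 0, 0, 1, 0, 0, 0, 0, 0, 0, 1, 0, 0, 0, 0, 0, 0, 1]
}}

```text
t: 6.45
eef_pos: [0.495, -0.099, 0.1077]
tcp_rot: [1.784, 1.569, -0.129]
wrist_force: [3.1, 1.3, 2.5]
finger_gap: 0.416
```

Run:
```python
from h import *
M,o=T(); im=bot.camera('wrist'); save(cv2.resize(im[120:,160:480],None,fx=2,fy=2),'w3.png'); print(o)
```

```text
{'t': 6.45, 'q': array([-3.56751746e-01,  2.51924978e-01, -3.52494767e-01,  9.65079963e-01,
        3.00876427e-04,  1.55599852e+00]), 'dq': array([-0.00187312,  0.00042552, -0.00093991,  0.00116969,  0.000228  ,
       -0.000531  ]), 'effort': array([-6.88565690e-01, -4.00790262e+01,  2.44100976e+01,  1.16629142e+00,
       -5.29360324e-01,  6.91166540e-03]), 'eef_pos': array([ 0.49495466, -0.09899709,  0.10767048]), 'tcp_rot': array([ 1.78400991,  1.56946526, -0.12874016]), 'wrist_force': array([3.06745602, 1.3341364 , 2.54756914]), 'torque': array([ 0.12018009, -0.70193338, -0.00662834]), 'finger_gap': 0.41607344355108417}
```

View pics/w3.png

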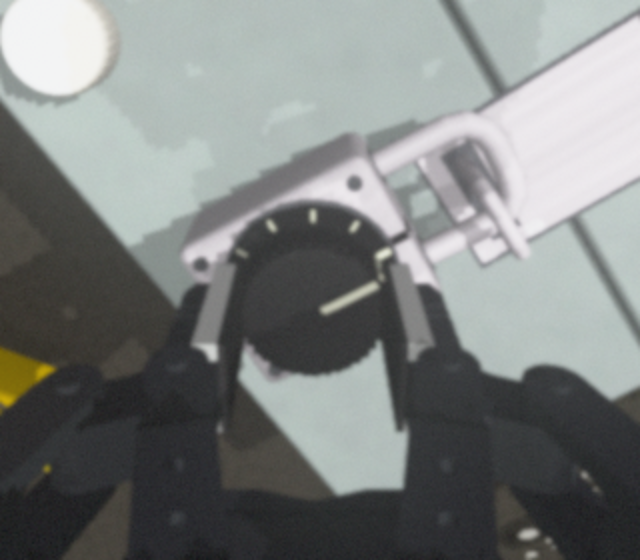

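The line sits at the mark, with mark (400,238) and line end (385,253), and the torque is near zero. I'll let go, rise, and turn back to face along the lock.

>>> {"name": "step_arm", "arguments": {
  "rows": [0, 0, 0, 0, 0, 0, -1, 0, 0, 0, 0, 0, 0, -1, 0, 0, 0, 0, 0, 0, -1, -0.03, 0, 0, 0, 0, 0, -1, -0.03, 0, 0, -10, 0, 0, -1, -0.03, 0, 0, -10, 0, 0, -1, -0.02, 0, 0, -10, 0, 0, -1, 0, 0, 0, -10, 0, 0, -1, 0, 0, 0, -10, 0, 0, -1, 0, 0, 0, -10, 0, 0, -1]
}}

```text
t: 7.75
eef_pos: [0.494, -0.0989, 0.2172]
tcp_rot: [-2.468, 1.57, 2.955]
wrist_force: [-0.3, -0.9, -0.5]
finger_gap: 0.993
```

>>> {"name": "step_arm", "arguments": {
  "rows": [0, 0, 0, -10, 0, 0, -1, 0, 0, 0, -10, 0, 0, -1, 0, 0, 0, -10, 0, 0, -1, 0, 0, 0, -10, 0, 0, -1, 0, 0, 0, -10, 0, 0, -1, 0, 0, 0, -10, 0, 0, -1, 0, 0, 0, -4, 0, 0, -1, 0, 0, 0, 0, 0, 0, -1, 0, 0, 0, 0, 0, 0, -1, 0, 0, 0, 0, 0, 0, -1]
}}

```text
t: 9.0
eef_pos: [0.4943, -0.0989, 0.2172]
tcp_rot: [2.155, 1.571, 2.406]
wrist_force: [-0.4, 1.3, 0.2]
finger_gap: 1.002
```

Run:
```python
from h import *
M,o=T(); im=bot.camera('wrist'); np.save('w4.npy',M); save(im,'w4.png'); save(cv2.resize(im[100:300,220:420],None,fx=3,fy=3,interpolation=2),'w4c.png'); print(o['t'],M.round(4))
```

```text
9.0 [[-1.000e-04 -2.481e-01  9.687e-01  4.943e-01]
 [ 1.000e-04  9.687e-01  2.481e-01 -9.890e-02]
 [-1.000e+00  1.000e-04 -1.000e-04  2.172e-01]
 [ 0.000e+00  0.000e+00  0.000e+00  1.000e+00]]
```

View pics/w4c.png

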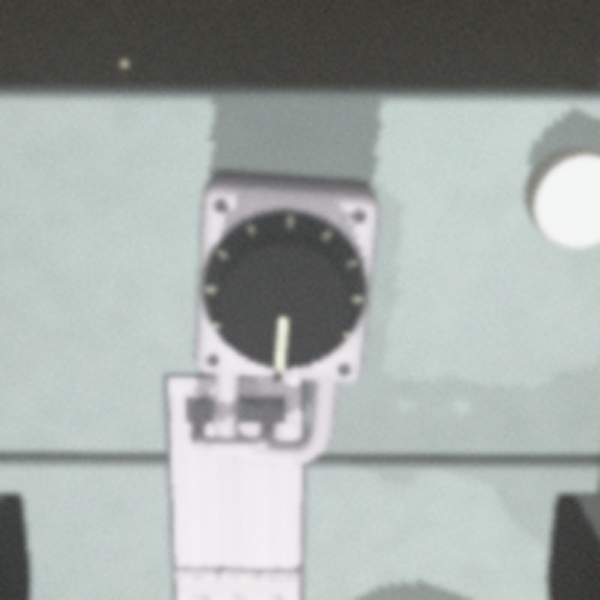

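The long line now points at the mark: line (284,318) to (280,368), mark at (278,377). The lock body has turned a few degrees clockwise. I'll measure that.

Run:
```python
from h import *
M=np.load('w4.npy'); C=cam('wrist',M)
L=lambda u,v,z:(M[:3,:3].T@(hit(C,220+u/3,100+v/3,z)-M[:3,3]))
for n,u,v,z in [('lst',284,318,.117),('lend',280,368,.117),('mark',278,377,.1),('flange',286,292,.103),('h1',221,205,.1),('h2',358,216,.1),('h3',212,360,.1),('h4',344,370,.1)]: print(n,L(u,v,z).round(4))
h=[L(*c,.1)[1:] for c in [(221,205),(358,216),(212,360),(344,370)]]
c=sum(h)/4; y=(h[1]-h[0]+h[3]-h[2]);x=(h[2]-h[0]+h[3]-h[1]); print('centre y,z',c.round(4),'turn of y axis',np.degrees(np.arctan2(y[1],y[0])),'x axis',np.degrees(np.arctan2(-x[0],x[1])))
```

```text
lst [ 0.1002 -0.0014  0.002 ]
lend [ 0.1002 -0.0026  0.0172]
mark [ 0.1172 -0.0034  0.0274]
flange [ 0.1142 -0.0009 -0.0011]
h1 [ 0.1172 -0.0196 -0.0265]
h2 [ 0.1172  0.0199 -0.0232]
h3 [ 0.1172 -0.0235  0.0217]
h4 [0.1172 0.0168 0.0251]
centre y,z [-0.0016 -0.0007] turn of y axis 4.700159334655082 x axis 4.16774834358839
```

>>> {"name": "step_arm", "arguments": {
  "rows": [0, -0.0015, -0.001, 4.5, 0, 0, -1, 0.05, 0, 0, 0, 0, 0, -1, 0.05, 0, 0, 0, 0, 0, -1, 0.03, 0, 0, 0, 0, 0, -1, 0.012, 0, 0, 0, 0, 0, -1, 0, 0, 0, 0, 0, 0, -1, 0, 0, 0, 0, 0, 0, 1, 0, 0, 0, 0, 0, 0, 1, 0, 0, 0, 0, 0, 0, 1, 0, 0, 0, 0, 0, 0, 1],
  "grip_force": 80
}}

```text
t: 10.3
eef_pos: [0.4951, -0.101, 0.0771]
tcp_rot: [-0.433, 1.567, -0.26]
wrist_force: [-0.4, 1.1, 5.9]
finger_gap: 0.593
```

>>> {"name": "step_arm", "arguments": {
  "rows": [0, 0, 0, 0, 0, 0, 1, 0, 0, 0, 0, 0, 0, 1, 0, 0.0005, 0, -1.5, 0, 0, 1, 0, 0.0005, 0, -1.5, 0, 0, 1, 0, 0.0005, 0, -1.5, 0, 0, 1, 0, 0, 0, 0, 0, 0, 1, 0, 0, -0.002, 0, 0, 0, 1, 0, 0, -0.002, 0, 0, 0, 1, 0, 0, 0, 0, 0, 0, 1, 0, 0, 0, 0, 0, 0, 1]
}}

```text
t: 11.55
eef_pos: [0.4925, -0.1007, 0.0771]
tcp_rot: [-0.409, 1.565, -0.157]
wrist_force: [5.0, 0.4, 6.5]
finger_gap: 0.591
```

>>> {"name": "step_arm", "arguments": {
  "rows": [0, 0, -0.003, 0, 0, 0, 1, 0, 0, -0.003, 0, 0, 0, 1, 0, 0, -0.003, 0, 0, 0, 1, 0, 0, -0.003, 0, 0, 0, 1, 0, 0, -0.003, 0, 0, 0, 1, 0, 0, -0.003, 0, 0, 0, 1, 0, 0, -0.002, 0, 0, 0, 1, 0, 0, 0, 0, 0, 0, 1, 0, 0, 0, 0, 0, 0, 1, 0, 0, 0, 0, 0, 0, 1]
}}

```text
t: 12.8
eef_pos: [0.4739, -0.1055, 0.0772]
tcp_rot: [-0.319, 1.563, -0.067]
wrist_force: [7.6, 2.1, 4.4]
finger_gap: 0.592
```

Run:
```python
from h import *
M,o=T(); im=bot.camera('wrist'); np.save('w5.npy',M); save(cv2.resize(im[120:,160:480],None,fx=2,fy=2),'w5.png'); print(o['t'],M.round(4),o['wrist_force'],o['torque'],o['finger_gap'])
```

```text
12.8 [[ 7.800e-03 -2.495e-01  9.684e-01  4.739e-01]
 [-5.000e-04  9.684e-01  2.495e-01 -1.055e-01]
 [-1.000e+00 -2.400e-03  7.400e-03  7.720e-02]
 [ 0.000e+00  0.000e+00  0.000e+00  1.000e+00]] [7.58890576 2.06105305 4.37971189] [ 0.36978105 -1.30692235 -0.03264914] 0.5923261130555606
```

View pics/w5.png

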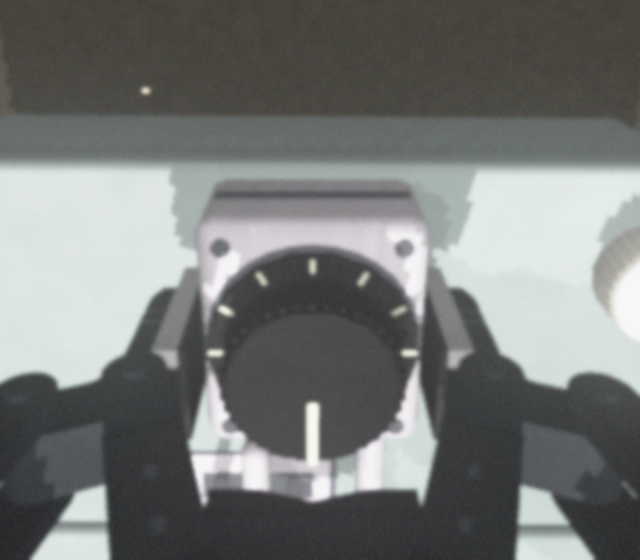

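The body is gripped by its sides, the line is still on the mark, and the pull force is about 8 N as the shackle slides. I'll keep pulling to the stop.

>>> {"name": "step_arm", "arguments": {
  "rows": [0, 0, -0.002, 0, 0, 0, 1, 0, 0, -0.002, 0, 0, 0, 1, 0, 0, -0.002, 0, 0, 0, 1, 0, 0, 0, 0, 0, 0, 1, 0, 0, 0, 0, 0, 0, 1, 0, 0, 0, 0, 0, 0, 1, 0, 0, 0, 0, 0, 0, 1, 0, 0, 0, 0, 0, 0, 1, 0, 0, 0, 0, 0, 0, 1, 0, 0, 0, 0, 0, 0, 1]
}}

```text
t: 14.1
eef_pos: [0.4705, -0.1065, 0.0772]
tcp_rot: [-0.17, 1.559, 0.083]
wrist_force: [15.4, 4.1, -1.0]
finger_gap: 0.589
```

>>> {"name": "step_arm", "arguments": {
  "rows": [0, 0, -0.002, 0, 0, 0, 1, 0, 0, -0.002, 0, 0, 0, 1, 0, 0, 0, 0, 0, 0, 1, 0, 0, 0, 0, 0, 0, 1, 0, 0, 0, 0, 0, 0, 1, 0, 0, 0, 0, 0, 0, 1, 0, 0, 0, 0, 0, 0, 1, 0, 0, 0, 0, 0, 0, 1, 0, 0, 0, 0, 0, 0, 1, 0, 0, 0, 0, 0, 0, 1]
}}

```text
t: 15.35
eef_pos: [0.4701, -0.1069, 0.0773]
tcp_rot: [-0.097, 1.552, 0.158]
wrist_force: [27.1, 8.7, -9.9]
finger_gap: 0.589
```

Run:
```python
from h import *
M,o=T(); im=bot.camera('wrist'); np.save('w6.npy',M); save(cv2.resize(im[120:,160:480],None,fx=2,fy=2),'w6.png'); print(o['t'],M.round(4),o['wrist_force'],o['torque'])
b=bot.camera('side');s=bot.camera('scene'); A=cv2.resize(b[180:250,290:400],None,fx=5,fy=5,interpolation=2);B=cv2.resize(s[170:240,300:410],None,fx=5,fy=5,interpolation=2); save(np.vstack([A,B])[:,:],'c6.png');
```

```text
15.35 [[ 0.0187 -0.2523  0.9675  0.4701]
 [ 0.003   0.9676  0.2523 -0.1069]
 [-0.9998 -0.0018  0.0189  0.0773]
 [ 0.      0.      0.      1.    ]] [27.13543846  8.71170841 -9.92302046] [ 1.58073311 -4.57113175  0.29546892]
```

View pics/c6.png

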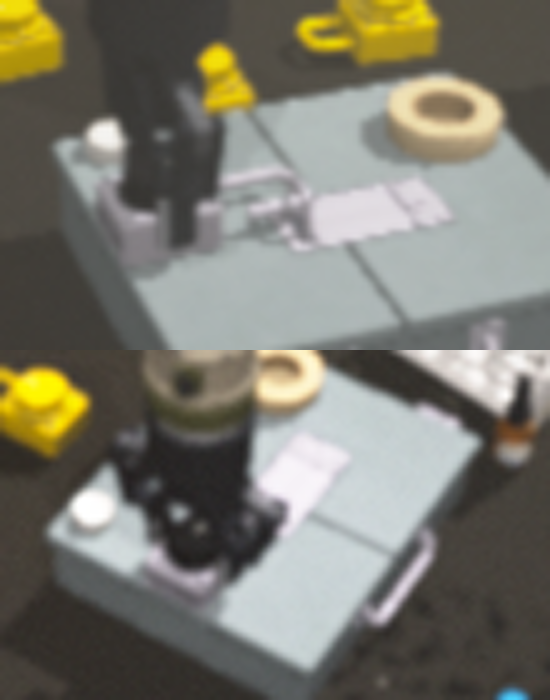

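At 28 N it moved only 0.5 mm more, after 25.6 mm of travel (about 4 mm slack plus 22 mm), so the shackle is at its stop. The side view shows it drawn out. Next I'll push forward about 39.5 mm so the staple sits in the gap.

>>> {"name": "step_arm", "arguments": {
  "rows": [0, 0, 0.004, 0, 0, 0, 1, 0, 0, 0.004, 0, 0, 0, 1, 0, 0, 0.004, 0, 0, 0, 1, 0, 0, 0.004, 0, 0, 0, 1, 0, 0, 0.004, 0, 0, 0, 1, 0, 0, 0.004, 0, 0, 0, 1, 0, 0, 0.004, 0, 0, 0, 1, 0, 0, 0.004, 0, 0, 0, 1, 0, 0, 0, 0, 0, 0, 1, 0, 0, 0, 0, 0, 0, 1]
}}

```text
t: 16.75
eef_pos: [0.4883, -0.1007, 0.0771]
tcp_rot: [-2.808, 1.565, -2.558]
wrist_force: [-13.5, -4.5, 22.3]
finger_gap: 0.587
```

Run:
```python
from h import *
M,o=T(); d=M[:3,3]-[.4701,-.1069,.0773]; print(o['t'],M.round(4),d@[.9687,.2481,0],d@[-.2481,.9687,0],o['wrist_force'],o['torque'])
```

```text
16.75 [[-0.0051 -0.2476  0.9688  0.4883]
 [-0.0034  0.9689  0.2476 -0.1007]
 [-1.     -0.002  -0.0058  0.0771]
 [ 0.      0.      0.      1.    ]] 0.019115584909631052 0.0014739605403398506 [-13.54830079  -4.50486057  22.31776769] [-0.58026097  2.49027339  0.02753771]
```

>>> {"name": "step_arm", "arguments": {
  "rows": [-0.002, 0, 0, 0, 0, 0, 1, -0.002, 0, 0, 0, 0, 0, 1, -0.001, 0, 0, 0, 0, 0, 1, 0, 0, 0, 0, 0, 0, 1, 0, 0, 0, 0, 0, 0, 1, 0, 0, 0, 0, 0, 0, 1, 0, 0, 0, 0, 0, 0, 1, 0, 0, 0, 0, 0, 0, 1, 0, 0, 0, 0, 0, 0, 1, 0, 0, 0, 0, 0, 0, 1]
}}

```text
t: 18.0
eef_pos: [0.4915, -0.0996, 0.0803]
tcp_rot: [0.303, 1.571, 0.554]
wrist_force: [-0.1, -0.7, -4.2]
finger_gap: 0.59
```

Run:
```python
from h import *
M,o=T(); d=M[:3,3]-[.4701,-.1069,.0773]; print(o['t'],M.round(4),d@[.9687,.2481,0],d@[-.2481,.9687,0],o['wrist_force'],o['torque'])
im=bot.camera('wrist'); b=bot.camera('side'); save(np.hstack([cv2.resize(im[120:,160:480],(400,350)),cv2.resize(b[190:240,300:357],(400,350),interpolation=2)]),'c7.png')
```

```text
18.0 [[ 1.000e-04 -2.486e-01  9.686e-01  4.915e-01]
 [ 1.000e-04  9.686e-01  2.486e-01 -9.960e-02]
 [-1.000e+00  0.000e+00  1.000e-04  8.030e-02]
 [ 0.000e+00  0.000e+00  0.000e+00  1.000e+00]] 0.022566350493534715 0.0017205149637757992 [-0.05462463 -0.73008446 -4.1640652 ] [-0.024694    0.03034111 -0.0009646 ]
```

View pics/c7.png

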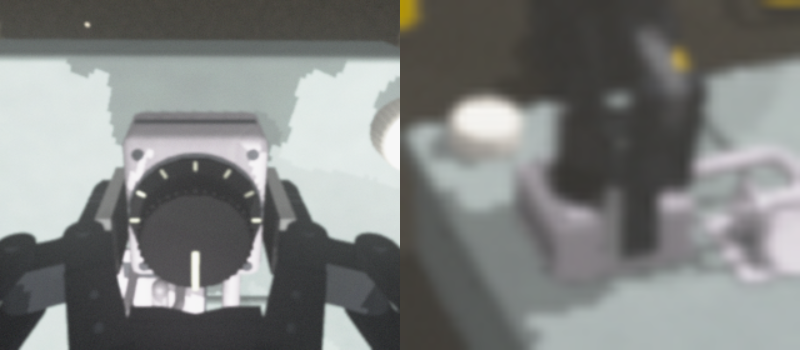

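The lock is now clear of the deck, carrying only its weight (4.2 N). It hasn't slipped in the grip, and 17 mm remain.

>>> {"name": "step_arm", "arguments": {
  "rows": [0, 0, 0.003, 0, 0, 0, 1, 0, 0, 0.003, 0, 0, 0, 1, 0, 0, 0.003, 0, 0, 0, 1, 0, 0, 0.003, 0, 0, 0, 1, 0, 0, 0.003, 0, 0, 0, 1, 0, 0, 0.002, 0, 0, 0, 1, 0, 0, 0, 0, 0, 0, 1, 0, 0, 0, 0, 0, 0, 1, 0, 0, 0, 0, 0, 0, 1, 0, 0, 0, 0, 0, 0, 1]
}}

```text
t: 19.35
eef_pos: [0.5079, -0.0954, 0.0803]
tcp_rot: [0.363, 1.571, 0.614]
wrist_force: [-0.4, -0.1, -3.5]
finger_gap: 0.591
```

Run:
```python
from h import *
M,o=T(); d=M[:3,3]-[.4701,-.1069,.0773]; print(o['t'],d@[.9687,.2481,0],d@[-.2481,.9687,0],o['wrist_force'],o['torque'])
im=bot.camera('wrist'); b=bot.camera('side'); save(np.hstack([cv2.resize(im[180:330,240:400],(400,375),interpolation=2),cv2.resize(b[190:240,310:363],(400,375),interpolation=2)]),'c8.png')
```

```text
19.35 0.03950140394926182 0.0017509310269815702 [-0.36556486 -0.07562765 -3.54010094] [0.03043336 0.04537935 0.02685959]
```

View pics/c8.png

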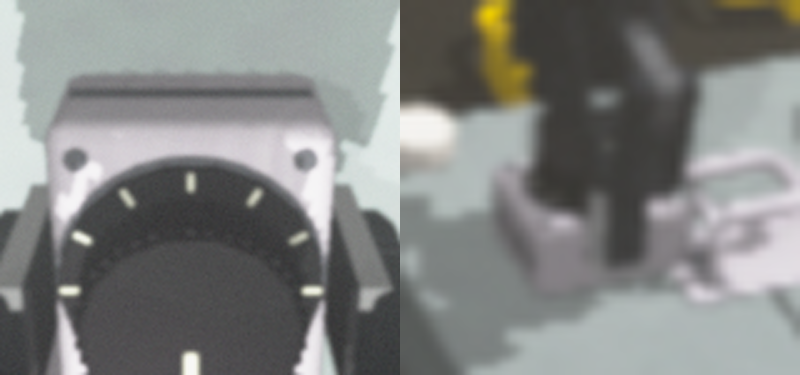

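The staple now stands in the gap and there is no contact force. I'll lift slowly first.

>>> {"name": "step_arm", "arguments": {
  "rows": [-0.002, 0, 0, 0, 0, 0, 1, -0.002, 0, 0, 0, 0, 0, 1, -0.002, 0, 0, 0, 0, 0, 1, -0.002, 0, 0, 0, 0, 0, 1, -0.002, 0, 0, 0, 0, 0, 1, -0.002, 0, 0, 0, 0, 0, 1, -0.002, 0, 0, 0, 0, 0, 1, 0, 0, 0, 0, 0, 0, 1, 0, 0, 0, 0, 0, 0, 1, 0, 0, 0, 0, 0, 0, 1]
}}

```text
t: 20.7
eef_pos: [0.5079, -0.0954, 0.0942]
tcp_rot: [2.189, 1.571, 2.44]
wrist_force: [-0.0, 0.1, -4.4]
finger_gap: 0.589
```

It's free: 17 mm up and still only its weight. Raising it fully.

>>> {"name": "step_arm", "arguments": {
  "rows": [-0.01, 0, 0, 0, 0, 0, 1, -0.02, 0, 0, 0, 0, 0, 1, -0.02, 0, 0, 0, 0, 0, 1, -0.02, 0, 0, 0, 0, 0, 1, -0.02, 0, 0, 0, 0, 0, 1, -0.02, 0, 0, 0, 0, 0, 1, -0.01, 0, 0, 0, 0, 0, 1, 0, 0, 0, 0, 0, 0, 1, 0, 0, 0, 0, 0, 0, 1, 0, 0, 0, 0, 0, 0, 1]
}}

```text
t: 21.95
eef_pos: [0.5075, -0.0952, 0.2134]
tcp_rot: [2.497, 1.569, 2.749]
wrist_force: [0.1, 0.0, -4.5]
finger_gap: 0.59
```

Run:
```python
from h import *
M,o=T(); print(o['t'],M.round(4),o['wrist_force'],o['finger_gap'])
im=bot.camera('wrist'); b=bot.camera('side'); save(np.hstack([cv2.resize(im,(400,250)),cv2.resize(b[150:250,270:430],(400,250),interpolation=2)]),'c9.png')
```

```text
21.95 [[-1.500e-03 -2.486e-01  9.686e-01  5.075e-01]
 [ 6.000e-04  9.686e-01  2.486e-01 -9.520e-02]
 [-1.000e+00  1.000e-03 -1.300e-03  2.134e-01]
 [ 0.000e+00  0.000e+00  0.000e+00  1.000e+00]] [ 1.16871487e-01  2.11165985e-03 -4.46985187e+00] 0.5901826198530427
```

View pics/c9.png

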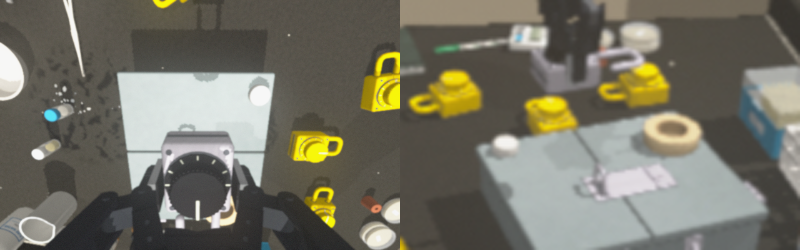

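The lock is held level above the box with its shackle out, and the bystanders haven't moved. Handing in.

```bash
python3 -c "
from plant import bot
print(bot.close_job(), bot.get_obs()['eef_pos'], bot.get_obs()['finger_gap'])"
```

```text
the job is handed in; nothing more can be done
the job is handed in; nothing more can be done
```

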